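# Feed an out-of-date bottle through the flap of the returns box

## Robot

A 6-joint arm with a two-finger parallel gripper is mounted at the origin on the work surface. World frame = base frame: x ahead of the robot, y to its left, z up, the work surface at z = 0. Lengths are in m, angles in rad, forces in N, time in s.
With the tool pointing down it reaches from about 0.4 to 0.925 m from the base axis. Payload 3.4 kg.
Tool frame: the origin (TCP) lies at the very end of the fingers, on their centre line; the grasp point (between the pads) lies 19 mm behind it (robot.grasp_offset is the distance from the TCP to the grasp point, in m); z points along the fingers, y is the line along which they close (so a half turn about z gives the same grasp; the last joint's range is limited). The gripper opens to 85 mm and grips with 20 to 120 N. Pads are 22 mm wide; open, the fingers measure 114 mm over their backs; the gripper's body (76 mm by 85 mm) begins 54 mm behind the grasp point. The pads swing forward as they close: fully open they stand 13 mm farther back than shut.
Start: joints at [1.22, 0.307, 1.506, -0, 1.328, -0.073], TCP at [0.157, 0.553, 0.203] pointing down, gripper open.
Joint ranges: [-3.12, 3.12], [-1.05, 2.28], [0.14, 2.33], [-1.42, 4.57], [0.1, 2.73], [-2.68, 2.68]. Speed limits (rad/s): [2.57, 2.57, 3.14, 3.14, 3.14, 3.14].

## Interface

Orientations are given as a unit quaternion [w, x, y, z].
In Python, from workcell import robot, cams, hand_in gives the robot as it stands.
- The arm moves only by the tool send_rows, never from a script. Its arguments are lists of equal length, an entry for each row: "angular": the turn, a rotation vector about the tool's x, y, z in rad, a list of three; "xyz": the shift along the tool's x, y, z in cm, a list of three; "hand": the opening in per cent of the stroke, from 0 (shut) to 100 (fully open). A call has 1 to 20 rows; each row is the pose to reach, as a shift and turn from the pose commanded when the call began, along the tool's axes at that moment; what a row does not reach only later rows make up. A row lasts 1/8 s, in which the tool goes at most 62.5 mm and 10.7 degrees, less where a joint would pass 70% of its speed; a pose out of reach is approached as far as the arm can. A call with a gripper value outside its range is refused whole. The fingers move at their own pace and stop on an object; "grip_force" is the grip in N (left out, the last holds). Time passes only in rows, so rows that repeat a pose let the fingers close. It gives the time, the measured TCP pose, the force, the opening and the grip force at its end, in the units of the state.
- robot.state(): the state, without advancing time (a new reading comes with each control period).
- cams.snapshot(name): name is "scene" or "top" or "wrist"; returns a dict with "frame" (384x512x3 uint8, blue, green, red), "depth" (384x512 float32, m along the optical axis (not along the pixel's ray), 0 where there is no reading), "fx", "fy", "cx", "cy" (pixels), "origin" and "orientation" of the camera in the world; the wrist camera has in their place "mount" (4x4, takes a point from camera to tool coordinates, whose origin is the TCP and whose axes are the flange's). Camera axes: x right, y down, z forward; pixel columns grow to the right and rows downward; lengths in m; the calibration is good to about 2 mm. A picture is of the moment at which its call begins: read the wrist's pose just before it.
- hand_in(): hands the job in; it is judged then, once.
The state is a dict: "time_s": time; "joint_pos": joint angles; "dq": joint speeds; "joint_torque": joint torques, N m; "tool_pos": TCP position; "tool_rot": TCP orientation; "contact_force": force on the tool from outside, world axes, zero at the start; "torque": the same for the moment, N m; "grip_width": finger opening in m; "grip_force": force on a finger pad.
Only numpy, scipy, OpenCV 4.12 (cv2) and the standard library are available. Lean on these libraries where they do the work, as an engineer would, in place of code of your own. Each camera call takes 0.05 s, during which the arm holds its last target. There are 200 camera calls.

## Task

Put the flat out-of-date bottle that lies in the tray into the returns box. Lay it on the box's infeed shelf on its broad side, base towards the flap, and let go; then take it again by its cap or neck and push it base first through the flap, so that it drops inside and the flap swings shut behind it. Leave the jars and the mortar where they stand.

Things in the scene. Friction and masses are not known exactly. Their poses are not given: they have to be found in the camera images.
- bottle: closed flat plastic bottle, 0.14-0.28 kg, on its broad side in the tray: white body 110 x 60 x 40 thick, short shoulder, neck (24 dia.), ribbed red screw cap. Origin: middle of the underside it lies on, near the centre of mass in plan. +x along the bottle towards its flat base (x = +55; cap end x = -97), y across the 60 width, z up. Neck and cap axis is 20 above the underside
- bottle_base (a point): centre of the bottle's flat base (bottle frame x = +55, z = 20 mm)
- bottle_cap (a point): centre of the screw cap, 32 diameter x 24 long, on its axis (bottle frame x = -85, z = 20; the cap reaches from x = -73 to -97, the neck from -66 to -73, the shoulder from -55 to -67)
- port (a point): middle of the port's sill, on top of the infeed shelf 160 above the bench. +x points level into the box (feeding direction), z up. The opening stands here on the shelf, 100 wide x 62 high; its face leans back 15 degrees, so its upper edge is at x = +17, under a 10 high lintel. A let-go bottle tips in and slides down if its cap is at the sill; with more sticking out it may jam under the lintel
- returns_box: fixed white steel box with clear cover, 320 long x 170 wide x 235 high; origin on the bench straight below port, same axes. The level steel shelf (top 160 above the bench, 120 wide) runs from x = -142 outside to x = +20 inside; behind it a polished chute drops at about 50 degrees to the floor (6 above the bench), back wall x = 317. Side walls at y = +-85, 232 high, start at x = 0
- flap (a joint): angle (rad) of the flap, an aluminium plate 94 wide x 58 long hung from a rod along the opening's upper edge (hinge x = +17, 222 above the bench). 0 = shut, lower edge 6 above the shelf; grows as the lower edge swings inward and up (inward only), stop 1.75. A weak spring shuts it: about 0.2 N at the lower edge when shut, 0.7 N at 1.5 rad. The bottle passing beneath opens it about 1.5
- tray: fixed shallow green plastic tray, 300 (x) x 250 (y) x 24 high, walls and floor 4 mm; origin under its centre. The bottle lies in its half towards the robot, the small jar stands in the other half
- small_jar: bystander: jar with a screw cap, 38 diameter x 55 high, standing in the tray; origin under its centre
- stock_jar: bystander: jar with a screw cap, 62 diameter x 82 high, standing on the bench on the far side of the box; origin under its centre
- mortar: bystander: white ceramic mortar bowl, 110 diameter x 60 high, on the bench on the far side of the box; origin under its centre

How it is judged:
On the way, in this order (a step that is already met when the one before it is completed fails the run):
1. the bottle lies on its broad side on the infeed shelf, base towards the flap, let go and at rest (x of bottle_base in the frame of port between -0.1 and 0.03 m and x of bottle_cap in the frame of port below -0.09 m and y of bottle_base in the frame of port between -0.06 and 0.06 m and contact force between the fingers and bottle below 0.1 N and linear speed of bottle below 0.02 m/s and z of bottle_base in the frame of port between 0.013 and 0.027 m and z of bottle_cap in the frame of port between 0.013 and 0.027 m), for 0.2 s.
2. with the fingers at its cap or neck, the bottle's base is pushed in through the open flap while the cap is still outside (x of bottle_base in the frame of port above 0.045 m and x of bottle_cap in the frame of port below 0 m and value of joint flap above 0.8 rad and (contact force between the fingers and bottle_c1 above 0.3 N or contact force between the fingers and bottle_c2 above 0.3 N or contact force between the fingers and bottle_c3 above 0.3 N or contact force between the fingers and bottle_c4 above 0.3 N)).
At the end, for the whole second after the job is handed in: the whole bottle is inside the returns box, below the level of the shelf and at rest; the flap is shut (under 0.08 rad); both jars and the mortar are within 30 mm of where they stood (x of each of bottle_base, bottle_cap in the frame of returns_box above 0.03 m and z of bottle in the frame of returns_box below 0.15 m and z of bottle_cap in the frame of returns_box below 0.16 m and value of joint flap below 0.08 rad and linear speed of bottle below 0.02 m/s and distance of each of small_jar, stock_jar, mortar from where it was at the start of the episode below 0.03 m); the robot touches nothing.
It fails at once if a jar or the mortar is pushed away by more than 30 mm or knocked over (distance of any of small_jar, stock_jar, mortar from where it was at the start of the episode above 0.03 m or angle between any of small_jar, stock_jar, mortar's own z axis and vertical above 0.5 rad).
It also fails if it takes over 58 s, if anything falls off the work surface, if the arm or the gripper's body presses on something with over 40 N, if the wrist force passes 120 N, or if a joint passes its speed limit or range.

## Working session

There is one attempt and no reset: what is moved stays moved. The work goes in short steps, Python scripts to look and compute and a tool call to move; the robot and the scene stay as the last step left them, time stands still between calls to the robot, and variables do not carry over. Pictures are saved under pics/ and viewed, at most 10 in all, crops included, and the job is handed in when it is done.

Besides the shell and the picture viewer there is one more tool, called after "Request:" as a command line: name --argument value ..., lists and objects as JSON in quotes. send_rows: Moves the arm, as the interface text tells. Its arguments: {"type":"object","properties":{"angular":{"type":"array"},"xyz":{"type":"array"},"hand":{"type":"array"},"grip_force":{"type":"number"}},"required":["angular","xyz","hand"]}

```bash
mkdir -p pics; python3 - <<'E'
from workcell import robot,cams
import cv2,numpy as np
s=robot.state();print({k:np.round(v,3).tolist() for k,v in s.items()})
for n in("scene","top"):
    d=cams.snapshot(n);cv2.imwrite(f"pics/{n}0.png",d["frame"]);np.savez(f"{n}0.npz",**d);print(n,d["origin"],d["orientation"],d["fx"],d["cx"],d["cy"])
E
```

```text
{'time_s': 0.0, 'joint_pos': [1.22, 0.308, 1.508, 0.0, 1.328, -0.073], 'dq': [0.0, -0.003, -0.0, 0.0, 0.001, -0.001], 'joint_torque': [-0.002, -45.755, -25.192, -0.0, 0.013, -0.0], 'tool_pos': [0.157, 0.552, 0.202], 'tool_rot': [-0.0, 0.138, 0.99, -0.001], 'contact_force': [-0.372, 0.557, 0.327], 'torque': [0.005, -0.013, -0.006], 'grip_force': 0.0, 'grip_width': 0.085}
scene [1.06117907 0.22484955 0.81176831] [-0.18541532  0.58252818  0.75464112 -0.23832511] 356.3748522900476 259.9754100380919 187.25340156736328
top [0.5521597  0.11656829 1.08968501] [-0.00642652  0.71519418 -0.69862908  0.0193232 ] 449.6343152530034 247.86176321045912 199.13987504198104
```

View pics/top0.png

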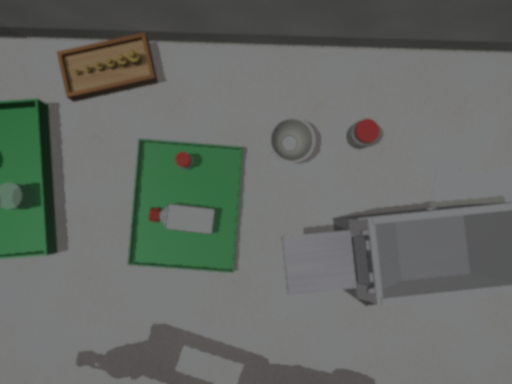

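View pics/scene0.png

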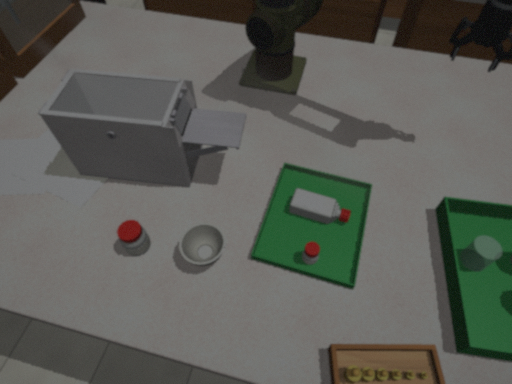

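The top view shows the bottle in the tray with its cap at (155,215) and body at about (165–214, 205–233). The shelf is at (285–352, 232–292), and the box runs to the right of it. The small jar is at (184,160), the mortar at (293,140) and the stock jar at (367,132).

```bash
cat > h.py <<'E'
import numpy as np,cv2
from scipy.spatial.transform import Rotation as R
def rot(q): return R.from_quat(np.asarray(q)[[1,2,3,0]])
def cloud(d,T=None):
    z=d["depth"];v,u=np.mgrid[:z.shape[0],:z.shape[1]]
    p=np.stack([(u-d["cx"])/d["fx"]*z,(v-d["cy"])/d["fy"]*z,z],-1)
    if T is not None: return p@T[:3,:3].T+T[:3,3]
    return rot(d["orientation"]).apply(p.reshape(-1,3)).reshape(p.shape)+d["origin"]
E
python3 - <<'E'
from h import *
np.set_printoptions(precision=4,suppress=True)
d=dict(np.load("top0.npz"));P=cloud(d);f=d["frame"];hsv=cv2.cvtColor(f,cv2.COLOR_BGR2HSV)
def box(m,name):
    q=P[m];r=cv2.minAreaRect((q[:,:2]*1000).astype(np.float32));print(name,m.sum(),"med",np.median(q,0),"rect",np.round(r[0],1),np.round(r[1],1),round(r[2],2));print(np.round(cv2.boxPoints(r)).tolist())
U,V=np.meshgrid(np.arange(512),np.arange(384))
reg=lambda a,b,c,e:(U>=a)&(U<=b)&(V>=c)&(V<=e)
z=P[...,2]
red=(hsv[...,1]>120)&((hsv[...,0]<12)|(hsv[...,0]>168))
m=reg(140,220,195,240)&(z>.02)&(hsv[...,1]<90)&(z<.06);box(m,"body")
box(reg(140,170,205,225)&red&(z>.02),"cap")
box(reg(270,360,222,300)&(abs(z-.16)<.006),"shelf")
box(reg(170,200,145,175)&red,"jar")
box(reg(260,330,110,170)&(z>.045),"mortar");box(reg(345,390,110,155)&(z>.07),"stock")
m=reg(330,512,190,310)&(z>.215)&(z<.25);box(m,"boxtop")
print(P[262,280:380:4])
E
```

```text
body 1328 med [0.5422 0.2373 0.042 ] rect [543.4 253.9] [152.4  60. ] 84.62
[[506.0, 181.0], [566.0, 175.0], [580.0, 327.0], [521.0, 333.0]]
cap 108 med [0.5508 0.3155 0.036 ] rect [553.4 221.1] [ 28.3 209. ] 1.45
[[537.0, 325.0], [542.0, 116.0], [570.0, 117.0], [565.0, 326.0]]
shelf 4122 med [ 0.4593 -0.0508  0.1583] rect [463.2 -54.4] [160.2 162.8] 0.57
[[382.0, 26.0], [384.0, -137.0], [544.0, -135.0], [542.0, 28.0]]
jar 160 med [0.6788 0.2498 0.0572] rect [678.8 250.4] [32.1 30.1] 2.07
[[662.0, 265.0], [663.0, 235.0], [695.0, 236.0], [694.0, 266.0]]
mortar 614 med [ 0.736  -0.0018  0.057 ] rect [658.7  25.1] [107.4 259.5] 71.85
[[519.0, 15.0], [765.0, -66.0], [799.0, 36.0], [552.0, 117.0]]
stock 477 med [ 0.7504 -0.166   0.0801] rect [650.1 -44.1] [ 53.7 372.5] 39.57
[[511.0, 82.0], [748.0, -205.0], [789.0, -171.0], [552.0, 117.0]]
boxtop 13041 med [ 0.4874 -0.2673  0.2307] rect [ 486.1 -267.9] [170.7 300.8] 6.98
[[383.0, -129.0], [420.0, -428.0], [589.0, -407.0], [552.0, -108.0]]
[[ 0.4416  0.0157 -0.0033]
 [ 0.4578  0.0219  0.1546]
 [ 0.4582  0.0139  0.1571]
 [ 0.4584  0.0057  0.1574]
 [ 0.4586 -0.0026  0.1578]
 [ 0.4588 -0.0109  0.1575]
 [ 0.4593 -0.0187  0.1607]
 [ 0.4596 -0.0268  0.1621]
 [ 0.4593 -0.0358  0.1574]
 [ 0.4596 -0.044   0.1582]
 [ 0.4598 -0.0522  0.1586]
 [ 0.46   -0.0603  0.1595]
 [ 0.4599 -0.0692  0.1568]
 [ 0.4603 -0.0772  0.1583]
 [ 0.4606 -0.0852  0.1596]
 [ 0.4604 -0.0943  0.156 ]
 [ 0.4605 -0.1028  0.1553]
 [ 0.4611 -0.1102  0.1592]
 [ 0.4611 -0.119   0.1574]
 [ 0.4633 -0.1219  0.1781]
 [ 0.4642 -0.1279  0.186 ]
 [ 0.4663 -0.1306  0.2054]
 [ 0.468  -0.1338  0.2214]
 [ 0.469  -0.1389  0.2306]
 [ 0.4693 -0.1462  0.2319]]
```

```bash
python3 - <<'E'
from h import *
np.set_printoptions(precision=4,suppress=True)
d=dict(np.load("top0.npz"));P=cloud(d)
U,V=np.meshgrid(np.arange(512),np.arange(384));z=P[...,2]
m=(U>270)&(U<352)&(V>222)&(V<300)&(abs(z-.158)<.006)
n,l,st,c=cv2.connectedComponentsWithStats(cv2.morphologyEx(m.astype(np.uint8),cv2.MORPH_OPEN,np.ones((5,5))));k=1+st[1:,4].argmax();q=P[l==k]
r=cv2.minAreaRect((q[:,:2]*1000).astype(np.float32));print(r,cv2.boxPoints(r))
# long side walls direction
for lo,hi in ((.37,.45),(.53,.60)):
    s=(z>.222)&(z<.242)&(P[...,1]<-.14)&(P[...,1]>-.40)&(P[...,0]>lo)&(P[...,0]<hi);w=P[s]
    # outer edge per y bin
    B=[(b,(w[abs(w[:,1]-b)<.008][:,0].min() if lo<.4 else w[abs(w[:,1]-b)<.008][:,0].max())) for b in np.arange(-.39,-.14,.02)]
    B=np.array(B);print(np.polyfit(B[:,0],B[:,1],1), B[:,1])
E
```

```text
((459.056396484375, -49.15248107910156), (120.57105255126953, 143.44183349609375), 7.078569412231445) [[ 390.3922   14.5928]
 [ 408.0685 -127.7558]
 [ 527.7206 -112.8978]
 [ 510.0443   29.4508]]
[-0.1256  0.3668] [0.4154 0.4128 0.4102 0.4085 0.4061 0.4038 0.4013 0.3992 0.395  0.3931
 0.3902 0.388  0.3854]
[-0.1194  0.5394] [0.586  0.5836 0.5812 0.5788 0.5765 0.574  0.5716 0.5693 0.5669 0.5645
 0.5621 0.5597 0.5574]
```

```bash
cat >> h.py <<'E'
port=np.array([.4677,-.119,.16]);phi=np.deg2rad(-82.9);dv=np.array([np.cos(phi),np.sin(phi),0])
def pose(head,tilt=0):
    """bottle heading (rad); tool z down tilted by tilt towards heading; tool y = left-normal of heading"""
    h=np.array([np.cos(head),np.sin(head),0]);y=np.array([-h[1],h[0],0])
    z=np.array([0,0,-1])*np.cos(tilt)+h*np.sin(tilt);x=np.cross(y,z)
    return R.from_matrix(np.c_[x,y,z])
def move(p,Rt,cur=None):
    from workcell import robot
    if cur is None:
        s=robot.state();cur=(np.array(s["tool_pos"]),rot(s["tool_rot"]))
    print("xyz cm",np.round(cur[1].inv().apply(np.asarray(p)-cur[0])*100,2),"ang",np.round((cur[1].inv()*Rt).as_rotvec(),3),"tcp z dir",np.round(Rt.as_matrix()[:,2],2))
    return np.asarray(p),Rt
E
python3 - <<'E'
from h import *
Rg=pose(np.deg2rad(-95.5))
a=move([.541,.233,.13],Rg)
move([.541,.233,.010],Rg,a)
E
```

```text
xyz cm [-45.68 -20.22   7.26] ang [-2.00e-03  1.00e-03  1.39e+00] tcp z dir [ 0.  0. -1.]
xyz cm [ 0.  0. 12.] ang [0. 0. 0.] tcp z dir [ 0.  0. -1.]
```

Request:
send_rows --angular '[[0, 0, 1.39], [0, 0, 1.39], [0, 0, 1.39], [0, 0, 1.39], [0, 0, 1.39], [0, 0, 1.39], [0, 0, 1.39], [0, 0, 1.39], [0, 0, 1.39], [0, 0, 1.39], [0, 0, 1.39], [0, 0, 1.39]]' --xyz '[[-45.7, -20.2, 7.3], [-45.7, -20.2, 7.3], [-45.7, -20.2, 7.3], [-45.7, -20.2, 7.3], [-45.7, -20.2, 7.3], [-45.7, -20.2, 7.3], [-45.7, -20.2, 7.3], [-45.7, -20.2, 7.3], [-45.7, -20.2, 7.3], [-45.7, -20.2, 7.3], [-45.7, -20.2, 7.3], [-45.7, -20.2, 7.3]]' --hand '[100, 100, 100, 100, 100, 100, 100, 100, 100, 100, 100, 100]' --grip_force 40

```text
time_s: 1.6
tool_pos: [0.5404, 0.2351, 0.1304]
tool_rot: [-0.0, 0.739, 0.673, 0.0]
contact_force: [0.5, 0.1, -0.5]
grip_width: 0.085
grip_force: 0.0
```

```bash
python3 - <<'E'
from h import *
from workcell import robot,cams
move([.541,.233,.010],pose(np.deg2rad(-95.5)))
d=cams.snapshot("wrist");cv2.imwrite("pics/w1.png",d["frame"]);print(d["mount"])
E
```

```text
xyz cm [-0.21  0.08 12.04] ang [-0.    -0.     0.002] tcp z dir [ 0.  0. -1.]
[[-2.68447189e-04 -9.50846701e-01 -3.09661880e-01  7.93046472e-02]
 [ 9.99999525e-01  3.48955710e-05 -9.74054021e-04  2.87921693e-04]
 [ 9.36981880e-04 -3.09661995e-01  9.50846239e-01 -1.70186421e-01]
 [ 0.00000000e+00  0.00000000e+00  0.00000000e+00  1.00000000e+00]]
```

View pics/w1.png

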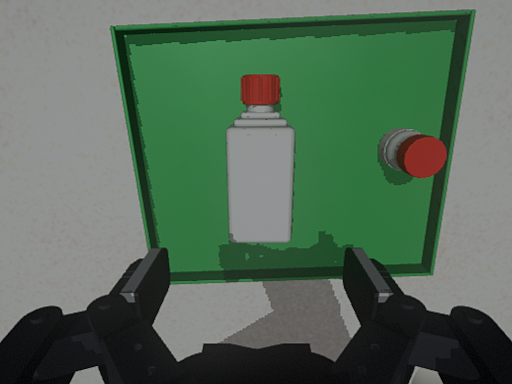

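The wrist view shows the bottle upright between the fingers, cap at (261,90) and body at (228–294, 122–242). It is aligned, so I descend and grip.

Request:
send_rows --angular '[[0, 0, 0], [0, 0, 0], [0, 0, 0], [0, 0, 0], [0, 0, 0], [0, 0, 0], [0, 0, 0], [0, 0, 0], [0, 0, 0], [0, 0, 0], [0, 0, 0], [0, 0, 0], [0, 0, 0], [0, 0, 0]]' --xyz '[[-0.2, 0.1, 3], [-0.2, 0.1, 6], [-0.2, 0.1, 9], [-0.2, 0.1, 11], [-0.2, 0.1, 12], [-0.2, 0.1, 12], [-0.2, 0.1, 12], [-0.2, 0.1, 12], [-0.2, 0.1, 12], [-0.2, 0.1, 12], [-0.2, 0.1, 12], [-0.2, 0.1, 10], [-0.2, 0.1, 5], [-0.2, 0.1, 0]]' --hand '[100, 100, 100, 100, 100, 100, 40, 40, 40, 40, 40, 40, 40, 40]' --grip_force 40

```text
time_s: 3.4
tool_pos: [0.5423, 0.2317, 0.132]
tool_rot: [0.0, 0.74, 0.672, 0.0]
contact_force: [0.7, -0.7, 0.6]
grip_width: 0.0342
grip_force: 0.0
```

```bash
python3 - <<'E'
from h import *
from workcell import robot,cams
Rt=pose(phi)
c=port-.067*dv   # bottle origin: base at x=-0.012
a=move([c[0],c[1],.26],Rt)
b=move([c[0],c[1],.168],Rt,a)
s=robot.state();p0=np.array(s["tool_pos"]);R0=rot(s["tool_rot"])
d=cams.snapshot("wrist");cv2.imwrite("pics/w2.png",d["frame"]);P=R0.apply(cloud(d,d["mount"]).reshape(-1,3)).reshape(384,512,3)+p0
hsv=cv2.cvtColor(d["frame"],cv2.COLOR_BGR2HSV);m=(hsv[...,1]>120)&((hsv[...,0]<10)|(hsv[...,0]>168))&(P[...,2]>.09)
print(m.sum(),"cap in tool (mm)",np.round(1000*R0.inv().apply(np.median(P[m],0)-p0),1))
E
```

```text
xyz cm [-29.09  -5.52 -12.81] ang [ 0.   -0.   -0.22] tcp z dir [ 0.  0. -1.]
xyz cm [0.  0.  9.2] ang [0. 0. 0.] tcp z dir [ 0.  0. -1.]
13 cap in tool (mm) [  79.3    0.3 -170.2]
```

View pics/w2.png

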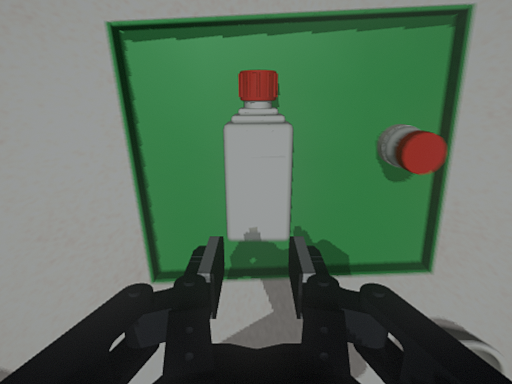

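The fingers closed to 34 mm without the bottle, which still lies at (225–292, 122–240). I lifted before they had closed. I'll go down again and wait longer.

Request:
send_rows --angular '[[0, 0, 0], [0, 0, 0], [0, 0, 0], [0, 0, 0], [0, 0, 0], [0, 0, 0], [0, 0, 0], [0, 0, 0], [0, 0, 0], [0, 0, 0], [0, 0, 0], [0, 0, 0], [0, 0, 0], [0, 0, 0], [0, 0, 0], [0, 0, 0], [0, 0, 0], [0, 0, 0], [0, 0, 0]]' --xyz '[[0, 0, 0], [0, 0, 0], [0, 0, 0], [0, 0, 0], [0, 0, 3], [0, 0, 6], [0, 0, 9], [0, 0, 11], [0, 0, 12.2], [0, 0, 12.2], [0, 0, 12.2], [0, 0, 12.2], [0, 0, 12.2], [0, 0, 12.2], [0, 0, 12.2], [0, 0, 12.2], [0, 0, 12.2], [0, 0, 12.2], [0, 0, 12.2]]' --hand '[100, 100, 100, 100, 100, 100, 100, 100, 100, 100, 100, 30, 30, 30, 30, 30, 30, 30, 30]' --grip_force 40

```text
time_s: 5.82
tool_pos: [0.5432, 0.2321, 0.0097]
tool_rot: [0.001, 0.74, 0.672, 0.001]
contact_force: [-1.2, -1.3, 5.5]
grip_width: 0.0573
grip_force: 41.3
```

Request:
send_rows --angular '[[0, 0, 0], [0, 0, 0], [0, 0, 0], [0, 0, 0], [0, 0, 0], [0, 0, 0], [0, 0, 0], [0, 0, 0]]' --xyz '[[0, 0, -1], [0, 0, -4], [0, 0, -8], [0, 0, -13], [0, 0, -18], [0, 0, -23], [0, 0, -25], [0, 0, -25]]' --hand '[30, 30, 30, 30, 30, 30, 30, 30]'

```text
time_s: 6.82
tool_pos: [0.5432, 0.2322, 0.2605]
tool_rot: [0.001, 0.74, 0.672, 0.002]
contact_force: [-0.2, 0.7, -2.2]
grip_width: 0.0573
grip_force: 43.4
```

```bash
python3 - <<'E'
from h import *
from workcell import robot,cams
Rt=pose(phi)
c=port-.067*dv
a=move([c[0],c[1],.26],Rt)
s=robot.state();p0=np.array(s["tool_pos"]);R0=rot(s["tool_rot"])
d=cams.snapshot("wrist");cv2.imwrite("pics/w3.png",d["frame"]);P=cloud(d,d["mount"])
hsv=cv2.cvtColor(d["frame"],cv2.COLOR_BGR2HSV);m=(hsv[...,1]>120)&((hsv[...,0]<10)|(hsv[...,0]>168))&(d["depth"]>.05)&(P[...,2]<.1)
if m.sum(): print(m.sum(),"cap in tool (mm)",np.round(1000*np.percentile(P[m],[5,50,95],axis=0),1))
m=(hsv[...,1]<60)&(hsv[...,2]>110)&(d["depth"]>.05)&(P[...,2]<.04);q=P[m&(abs(P[...,0])<.08)&(abs(P[...,1])<.026)]*1000
print(len(q),np.round(np.percentile(q,[2,50,98],axis=0),1), "slope z/x", np.polyfit(q[:,0],q[:,2],1))
E
```

```text
xyz cm [-29.14  -5.61  -0.03] ang [ 0.004 -0.001 -0.22 ] tcp z dir [ 0.  0. -1.]
3703 cap in tool (mm) [[ 75.3 -13.9 -28.8]
 [ 86.1   0.2 -26.3]
 [ 96.3  14.1 -16.6]]
17651 [[-35.  -24.3 -35.1]
 [ 25.2   0.1 -33.3]
 [ 68.7  24.7 -24.5]] slope z/x [  0.06100794 -34.06762355]
```

View pics/w3.png

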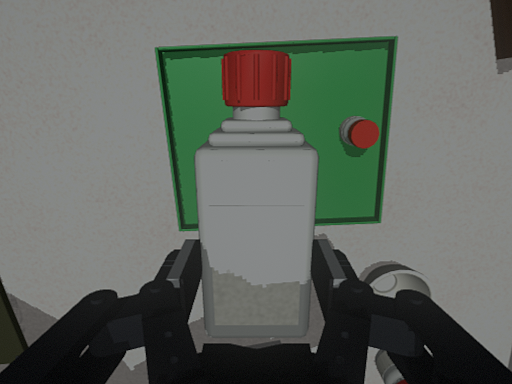

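The wrist view shows the bottle firmly between the pads and level, with the cap at (257,78). It sits where expected in the tool frame (cap x=+86 mm, underside 6 mm beyond the TCP). Next I carry it to above the shelf.

Request:
send_rows --angular '[[0, 0, -0.04], [0, 0, -0.08], [0, 0, -0.12], [0, 0, -0.16], [0, 0, -0.2], [0, 0, -0.22], [0, 0, -0.22], [0, 0, -0.22], [0, 0, -0.22], [0, 0, -0.22]]' --xyz '[[-3, -0.6, 0], [-8, -1.5, 0], [-13, -2.5, 0], [-18, -3.5, 0], [-23, -4.4, 0], [-27, -5.2, 0], [-28.9, -5.6, 0], [-28.9, -5.6, 0], [-28.9, -5.6, 0], [-28.9, -5.6, 0]]' --hand '[30, 30, 30, 30, 30, 30, 30, 30, 30, 30]'

```text
time_s: 8.12
tool_pos: [0.4589, -0.0496, 0.2576]
tool_rot: [-0.001, 0.661, 0.75, -0.0]
contact_force: [-0.4, 0.1, -2.7]
grip_width: 0.0568
grip_force: 43.4
```

```bash
python3 - <<'E'
from h import *
c=port-.070*dv
move([c[0],c[1],.167],pose(phi))
E
```

```text
xyz cm [-0.    0.03  9.06] ang [-0.001 -0.001  0.001] tcp z dir [ 0.  0. -1.]
```

Request:
send_rows --angular '[[0, 0, 0], [0, 0, 0], [0, 0, 0], [0, 0, 0], [0, 0, 0], [0, 0, 0], [0, 0, 0], [0, 0, 0], [0, 0, 0], [0, 0, 0]]' --xyz '[[0, 0, 2], [0, 0, 4], [0, 0, 6], [0, 0, 7.5], [0, 0, 8.4], [0, 0, 8.7], [0, 0, 8.9], [0, 0, 9.0], [0, 0, 9.1], [0, 0, 9.1]]' --hand '[30, 30, 30, 30, 30, 30, 30, 30, 30, 30]'

```text
time_s: 9.38
tool_pos: [0.459, -0.0505, 0.1673]
tool_rot: [0.0, 0.662, 0.75, 0.0]
contact_force: [0.5, 0.8, -3.1]
grip_width: 0.0571
grip_force: 43.4
```

Request:
send_rows --angular '[[0, 0, 0], [0, 0, 0], [0, 0, 0]]' --xyz '[[0, 0, 0.05], [0, 0, 0.1], [0, 0, 0.1]]' --hand '[30, 30, 30]'

```text
time_s: 9.75
tool_pos: [0.459, -0.0506, 0.1662]
tool_rot: [0.0, 0.662, 0.75, 0.0]
contact_force: [0.6, -0.2, -1.5]
grip_width: 0.0572
grip_force: 43.6
```

Partly resting. I'll go 0.5 mm more, then release and lift.

Request:
send_rows --angular '[[0, 0, 0], [0, 0, 0], [0, 0, 0], [0, 0, 0], [0, 0, 0], [0, 0, 0], [0, 0, 0], [0, 0, 0], [0, 0, 0], [0, 0, 0], [0, 0, 0], [0, 0, 0], [0, 0, 0], [0, 0, 0], [0, 0, 0]]' --xyz '[[0, 0, 0.05], [0, 0, 0.05], [0, 0, 0.05], [0, 0, 0.05], [0, 0, 0.05], [0, 0, 0.05], [0, 0, 0.05], [0, 0, 0.05], [0, 0, 0.05], [0, 0, 0.05], [0, 0, -1], [0, 0, -4], [0, 0, -8], [0, 0, -10], [0, 0, -10]]' --hand '[30, 80, 80, 100, 100, 100, 100, 100, 100, 100, 100, 100, 100, 100, 100]'

```text
time_s: 11.62
tool_pos: [0.4604, -0.0508, 0.2684]
tool_rot: [0.002, 0.662, 0.75, 0.001]
contact_force: [-0.1, 0.7, 0.2]
grip_width: 0.0852
grip_force: 0.0
```

```bash
python3 - <<'E'
from h import *
from workcell import robot,cams
np.set_printoptions(precision=4,suppress=True)
s=robot.state();p0=np.array(s["tool_pos"]);R0=rot(s["tool_rot"])
d=cams.snapshot("wrist");cv2.imwrite("pics/w4.png",d["frame"]);P=R0.apply(cloud(d,d["mount"]).reshape(-1,3)).reshape(384,512,3)+p0
hsv=cv2.cvtColor(d["frame"],cv2.COLOR_BGR2HSV);V,U=np.mgrid[:384,:512]
B=np.array([dv,[-dv[1],dv[0],0],[0,0,1]])
Q=(P-port)@B.T*1000
m=(hsv[...,1]>120)&((hsv[...,0]<10)|(hsv[...,0]>168))&(abs(Q[...,2]-25)<20)
print("cap in port mm",m.sum(),np.percentile(Q[m],[2,50,98],axis=0))
m=(abs(Q[...,2]-40)<3)&(abs(Q[...,1])<50)&(Q[...,0]<0)&(Q[...,0]>-130);q=Q[m]
r=cv2.minAreaRect(q[:,:2].astype(np.float32));print("top face",m.sum(),np.median(q,0),r,np.polyfit(q[:,0],q[:,2],1))
E
```

```text
cap in port mm 1263 [[-165.4558  -15.9925   20.7003]
 [-154.8721   -0.6772   33.3176]
 [-143.2072   14.5474   36.5245]]
top face 8363 [-75.8078  -0.8135  39.5702] ((-72.85832977294922, -0.6104335784912109), (113.90341186523438, 58.32490158081055), 0.052015576511621475) [ 0.0044 39.8353]
```

View pics/w4.png

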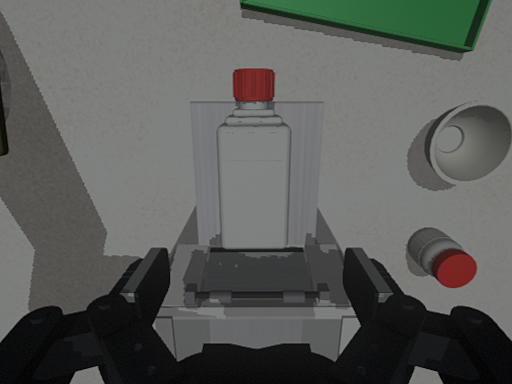

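The bottle lies straight on the shelf, cap at (253,85) overhanging its edge. In the port frame the cap is at x≈-154 mm, y≈-0.7 mm and the base at about -14 mm. Next I go to the cap, with the tool leaning back 25°.

```bash
python3 - <<'E'
from h import *
t=np.deg2rad(25);Rt=pose(phi,t);y=np.array([-dv[1],dv[0],0])
def at(x,z): p=port+x*dv-.0007*y; return [p[0],p[1],z]
a=move(at(-.1525,.25),Rt)
b=move(at(-.1525,.167),Rt,a)
c=move(at(-.1525+.155,.167),Rt,b)
E
```

```text
xyz cm [ 8.36 -0.09  1.68] ang [ 0.002 -0.436 -0.   ] tcp z dir [ 0.05 -0.42 -0.91]
xyz cm [3.51 0.   7.52] ang [0. 0. 0.] tcp z dir [ 0.05 -0.42 -0.91]
xyz cm [-14.05  -0.     6.55] ang [0. 0. 0.] tcp z dir [ 0.05 -0.42 -0.91]
```

Request:
send_rows --angular '[[0, -0.1, 0], [0, -0.2, 0], [0, -0.3, 0], [0, -0.4, 0], [0, -0.436, 0], [0, -0.436, 0], [0, -0.436, 0], [0, -0.436, 0]]' --xyz '[[2, -0.1, 0], [4, -0.1, 0.5], [6, -0.1, 1], [8, -0.1, 1.5], [8.4, -0.1, 1.7], [8.4, -0.1, 1.7], [8.4, -0.1, 1.7], [8.4, -0.1, 1.7]]' --hand '[100, 100, 100, 100, 100, 100, 100, 100]'

```text
time_s: 12.68
tool_pos: [0.4475, 0.0319, 0.2492]
tool_rot: [0.162, 0.647, 0.731, -0.143]
contact_force: [0.4, 0.3, -0.2]
grip_width: 0.0856
grip_force: 0.0
```

```bash
python3 - <<'E'
from h import *
t=np.deg2rad(25);Rt=pose(phi,t);y=np.array([-dv[1],dv[0],0])
def at(x,z): p=port+x*dv-.0007*y; return [p[0],p[1],z]
move(at(-.1525,.167),Rt)
E
```

```text
xyz cm [3.49 0.07 7.44] ang [-0.    -0.001 -0.001] tcp z dir [ 0.05 -0.42 -0.91]
```

Request:
send_rows --angular '[[0, 0, 0], [0, 0, 0], [0, 0, 0], [0, 0, 0], [0, 0, 0], [0, 0, 0], [0, 0, 0], [0, 0, 0], [0, 0, 0], [0, 0, 0], [0, 0, 0], [0, 0, 0], [0, 0, 0], [0, 0, 0], [0, 0, 0], [0, 0, 0], [0, 0, 0], [0, 0, 0], [0, 0, 0]]' --xyz '[[0.9, 0, 1.9], [1.8, 0, 3.7], [2.6, 0, 5.6], [3.3, 0.1, 7], [3.5, 0.1, 7.4], [3.5, 0.1, 7.4], [3.5, 0.1, 7.4], [3.5, 0.1, 7.4], [3.5, 0.1, 7.4], [3.5, 0.1, 7.4], [3.5, 0.1, 7.4], [3.5, 0.1, 7.4], [3.5, 0.1, 7.4], [3.5, 0.1, 7.4], [3.5, 0.1, 7.4], [3.5, 0.1, 7.4], [3.5, 0.1, 7.4], [3.5, 0.1, 7.4], [3.5, 0.1, 7.4]]' --hand '[100, 100, 100, 100, 100, 100, 70, 60, 50, 45, 40, 35, 30, 20, 10, 10, 10, 10, 10]' --grip_force 40

```text
time_s: 15.05
tool_pos: [0.4489, 0.034, 0.1677]
tool_rot: [0.162, 0.646, 0.732, -0.142]
contact_force: [-1.8, 2.2, 5.1]
grip_width: 0.009
grip_force: 3.9
```

```bash
python3 - <<'E'
from h import *
from workcell import cams
t=np.deg2rad(25);Rt=pose(phi,t);y=np.array([-dv[1],dv[0],0])
def at(x,z): p=port+x*dv-.0007*y; return [p[0],p[1],z]
move(at(-.1525+.155,.167),Rt)
d=cams.snapshot("wrist");cv2.imwrite("pics/w5.png",d["frame"])
E
```

```text
xyz cm [-14.18  -0.09   6.67] ang [ 0.001 -0.001 -0.   ] tcp z dir [ 0.05 -0.42 -0.91]
```

View pics/w5.png

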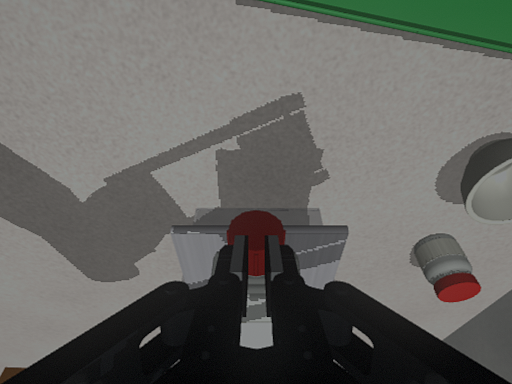

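The wrist view shows the pads closed on top of the red cap at (257,237): they slid over it, being too high. I'll lift, open and measure the bottle again.

Request:
send_rows --angular '[[0, 0, 0], [0, 0, 0], [0, 0, 0], [0, 0, 0], [0, 0, 0], [0, 0, 0], [0, 0, 0], [0, 0, 0], [0, 0, 0], [0, 0, 0], [0, 0, 0], [0, 0, 0]]' --xyz '[[-0.4, 0, -0.9], [-1.3, 0, -2.7], [-2.2, 0, -4.6], [-3.5, 0, -7.4], [-3.5, 0, -7.4], [-3.5, 0, -7.4], [-3.5, 0, -7.4], [-3.5, 0, -7.4], [-3.5, 0, -7.4], [-3.5, 0, -7.4], [-3.5, 0, -7.4], [-3.5, 0, -7.4]]' --hand '[9, 9, 9, 50, 80, 100, 100, 100, 100, 100, 100, 100]'

```text
time_s: 16.6
tool_pos: [0.4485, 0.0329, 0.2491]
tool_rot: [0.162, 0.646, 0.732, -0.143]
contact_force: [0.4, 1.2, 0.3]
grip_width: 0.0853
grip_force: 0.0
```

```bash
cat > meas.py <<'E'
from h import *
from workcell import robot,cams
import sys
np.set_printoptions(precision=1,suppress=True)
s=robot.state();p0=np.array(s["tool_pos"]);R0=rot(s["tool_rot"])
d=cams.snapshot("wrist");cv2.imwrite(f"pics/{sys.argv[1]}.png",d["frame"]);P=R0.apply(cloud(d,d["mount"]).reshape(-1,3)).reshape(384,512,3)+p0
hsv=cv2.cvtColor(d["frame"],cv2.COLOR_BGR2HSV)
Q=(P-port)@np.array([dv,[-dv[1],dv[0],0],[0,0,1]]).T*1000
m=(hsv[...,1]>120)&((hsv[...,0]<10)|(hsv[...,0]>168))&(abs(Q[...,2]-20)<25)&(abs(Q[...,1])<40)
print("cap in port mm",m.sum(),np.percentile(Q[m],[2,50,98],axis=0))
m=(abs(Q[...,2]-40)<5)&(abs(Q[...,1])<50)&(Q[...,0]<0)&(Q[...,0]>-140);q=Q[m]
r=cv2.minAreaRect(q[:,:2].astype(np.float32));print("top face",m.sum(),r,np.polyfit(q[:,0],q[:,2],1))
# fingers: points in tool frame between gripper and bottle
T=cloud(d,d["mount"])*1000;m=(T[...,2]>-60)&(T[...,2]<5)&(abs(T[...,1])>20)&(abs(T[...,1])<60)&(abs(T[...,0])<20)&(hsv[...,2]<90)
print("finger tool z",m.sum(),np.percentile(T[m],[1,50,99],axis=0) if m.sum() else 0)
E
python3 meas.py w6
```

```text
cap in port mm 1670 [[-166.7  -14.9    8.8]
 [-163.2   -0.1   29.8]
 [-143.9   15.    36.2]]
top face 5012 ((-73.8910140991211, -0.6667900085449219), (59.62763595581055, 114.44865417480469), 89.74739837646484) [ 0.  40.7]
finger tool z 1911 [[-10.  -55.2 -59.9]
 [  7.1 -42.3 -52.8]
 [ 12.   55.6 -41.7]]
```

View pics/w6.png

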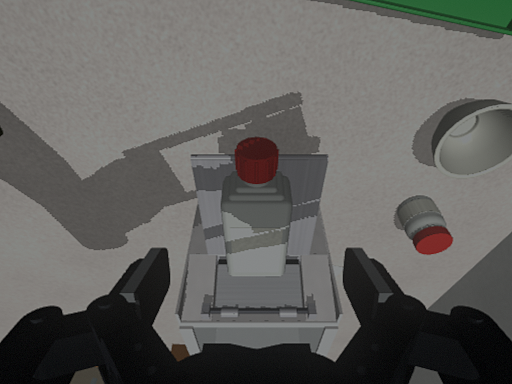

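```bash
python3 - <<'E'
from workcell import cams
import numpy as np,cv2
d=cams.snapshot("wrist");f,cx,cy,M,z=d["fx"],d["cx"],d["cy"],d["mount"],d["depth"]
print(f,d["fy"],cx,cy)
np.set_printoptions(precision=1,suppress=True)
for n,w,a,b,r in(("open",85.3,168,345,249),("34",34.2,222,290,237)):
    zc=w*f/(b-a);p=np.array([0,(r-cy)/f*zc,zc])
    print(n,"tip from width",M[:3,:3]@p+M[:3,3]*1000)
for u,v in((160,255),(164,262),(158,270),(352,255),(348,262),(150,275)):
    Z=z[v,u]*1000;print(u,v,M[:3,:3]@np.array([(u-cx)/f*Z,(v-cy)/f*Z,Z])+M[:3,3]*1000)
E
```

```text
300.8652381057433 300.8652381057433 255.99878759503767 191.7867698141319
open tip from width [  8.4   0.2 -41. ]
34 tip from width [ 11.    0.2 -33.5]
160 255 [ 11.3 -42.5 -51.9]
164 262 [  4.5 -42.9 -46.4]
158 270 [  6.3 -42.6 -55.9]
352 255 [ 11.4  42.9 -51.8]
348 262 [  6.   42.5 -48.8]
150 275 [  9.7 -42.7 -65. ]
```

```bash
python3 - <<'E'
from workcell import cams,robot
from h import *
print(robot.grasp_offset)
d=cams.snapshot("wrist");T=cloud(d,d["mount"])*1000
np.set_printoptions(precision=1,suppress=True)
for v in (345,355,365,375,383): print(v,[T[v,u].round().tolist() for u in (215,240,256,280,310)])
m=(d["depth"]>0.03)&(T[...,2]<0)&(T[...,2]>-160)
for lo in range(-120,0,10):
    q=T[m&(T[...,2]>=lo)&(T[...,2]<lo+10)]
    if len(q)>20: print(lo,len(q),np.percentile(q,[1,99],axis=0).ravel())
E
```

```text
0.0187
345 [[10.0, -12.0, -101.0], [10.0, -4.0, -100.0], [-207.0, 0.0, 116.0], [11.0, 7.0, -102.0], [-207.0, 65.0, 117.0]]
355 [[12.0, -11.0, -106.0], [12.0, -4.0, -106.0], [11.0, 0.0, -105.0], [11.0, 7.0, -105.0], [11.0, 15.0, -105.0]]
365 [[10.0, -11.0, -108.0], [11.0, -4.0, -109.0], [11.0, 0.0, -109.0], [11.0, 7.0, -108.0], [11.0, 15.0, -109.0]]
375 [[11.0, -10.0, -112.0], [11.0, -4.0, -111.0], [11.0, 0.0, -111.0], [12.0, 6.0, -112.0], [12.0, 14.0, -112.0]]
383 [[12.0, -10.0, -115.0], [11.0, -4.0, -114.0], [12.0, 0.0, -115.0], [12.0, 6.0, -114.0], [12.0, 14.0, -115.0]]
-120 7422 [   9.3  -63.2 -119.6   19.2   63.6 -110.1]
-110 9358 [   5.2  -70.  -109.9   18.2   70.3 -100.2]
-100 9931 [ -9.7 -72.4 -99.8  16.4  72.8 -90.2]
-90 2306 [  6.5 -70.5 -89.9  14.4  71.5 -80.5]
-80 1727 [ -6.7 -55.  -79.7  12.   55.1 -70.1]
-70 1616 [-10.2 -55.9 -69.9  12.   55.8 -60.2]
-60 1299 [-10.2 -55.9 -59.9  12.   55.7 -50.1]
-50 689 [-10.  -54.2 -49.9  11.8  54.1 -41.1]
```

The depth shows the real pad ends about 41 mm behind the stated TCP when open (33 mm at 34 mm opening), which explains both slips. I'll go correspondingly lower.

```bash
python3 - <<'E'
from h import *
Rt=pose(phi,np.deg2rad(25));y=np.array([-dv[1],dv[0],0])
def at(x,z): p=port+x*dv-.0005*y; return [p[0],p[1],z]
a=move(at(-.140,.22),Rt);b=move(at(-.140,.138),Rt)
E
```

```text
xyz cm [ 0.04 -0.03  3.19] ang [ 0. -0. -0.] tcp z dir [ 0.05 -0.42 -0.91]
xyz cm [ 3.51 -0.03 10.63] ang [ 0. -0. -0.] tcp z dir [ 0.05 -0.42 -0.91]
```

Request:
send_rows --angular '[[0, 0, 0], [0, 0, 0], [0, 0, 0], [0, 0, 0], [0, 0, 0], [0, 0, 0], [0, 0, 0], [0, 0, 0], [0, 0, 0], [0, 0, 0], [0, 0, 0], [0, 0, 0], [0, 0, 0], [0, 0, 0], [0, 0, 0], [0, 0, 0], [0, 0, 0], [0, 0, 0], [0, 0, 0], [0, 0, 0]]' --xyz '[[0, 0, 1.6], [0, 0, 3.2], [0.9, 0, 5], [1.7, 0, 6.9], [2.6, 0, 8.7], [3.3, 0, 10.1], [3.5, 0, 10.6], [3.5, 0, 10.6], [3.5, 0, 10.6], [3.5, 0, 10.6], [3.5, 0, 10.6], [3.5, 0, 10.6], [3.5, 0, 10.6], [3.5, 0, 10.6], [3.5, 0, 10.6], [3.5, 0, 10.6], [3.5, 0, 10.6], [3.5, 0, 10.6], [3.5, 0, 10.6], [3.5, 0, 10.6]]' --hand '[100, 100, 100, 100, 100, 100, 100, 100, 70, 60, 50, 45, 40, 35, 30, 25, 20, 20, 20, 20]' --grip_force 40

```text
time_s: 19.25
tool_pos: [0.4502, 0.0201, 0.1383]
tool_rot: [0.162, 0.646, 0.732, -0.143]
contact_force: [-2.2, 2.7, 5.4]
grip_width: 0.0309
grip_force: 39.3
```

```bash
python3 - <<'E'
from h import *
Rt=pose(phi,np.deg2rad(25));y=np.array([-dv[1],dv[0],0])
def at(x,z): p=port+x*dv-.0005*y; return [p[0],p[1],z]
move(at(-.140+.06,.138),Rt);move(at(-.140+.155,.138),Rt)
E
python3 meas.py w7
```

```text
xyz cm [-5.44 -0.03  2.57] ang [ 0.    -0.001 -0.   ] tcp z dir [ 0.05 -0.42 -0.91]
xyz cm [-14.05  -0.03   6.58] ang [ 0.    -0.001 -0.   ] tcp z dir [ 0.05 -0.42 -0.91]
cap in port mm 4537 [[-167.2  -14.2    7.1]
 [-165.8    0.    26.7]
 [-145.5   14.3   35.7]]
top face 1337 ((-124.07981872558594, -0.30156707763671875), (16.222482681274414, 43.39385986328125), 1.6918246746063232) [ 0.3 71.6]
finger tool z 2064 [[-19.  -56.  -59.3]
 [ -5.6  23.8 -18.7]
 [ 11.8  59.  -13.8]]
```

Cap gripped (31 mm, 39 N). First part of the push.

Request:
send_rows --angular '[[0, 0, 0], [0, 0, 0], [0, 0, 0], [0, 0, 0], [0, 0, 0], [0, 0, 0], [0, 0, 0], [0, 0, 0]]' --xyz '[[-0.5, 0, 0.1], [-1.4, 0, 0.55], [-2.3, 0, 1.0], [-3.2, 0, 1.4], [-4.1, 0, 1.8], [-5, 0, 2.3], [-5.5, 0, 2.5], [-5.5, 0, 2.5]]' --hand '[20, 20, 20, 20, 20, 20, 20, 20]'

```text
time_s: 20.3
tool_pos: [0.4576, -0.0411, 0.139]
tool_rot: [0.162, 0.646, 0.732, -0.144]
contact_force: [0.7, -1.6, -1.4]
grip_width: 0.0309
grip_force: 39.6
```

```bash
python3 - <<'E'
from h import *
Rt=pose(phi,np.deg2rad(25));y=np.array([-dv[1],dv[0],0])
def at(x,z): p=port+x*dv-.0005*y; return [p[0],p[1],z]
move(at(-.140+.155,.139),Rt)
E
python3 meas.py w8
```

```text
xyz cm [-8.48 -0.01  3.97] ang [-0.     0.001 -0.   ] tcp z dir [ 0.05 -0.42 -0.91]
cap in port mm 4510 [[-105.6  -14.4    7.8]
 [-104.2   -0.2   27.4]
 [ -83.9   14.2   36.4]]
top face 4370 ((-89.73399353027344, -0.3929290771484375), (94.88111114501953, 71.81489562988281), 89.82734680175781) [-0.1 32.4]
finger tool z 1070 [[-18.5 -56.3 -59.7]
 [  7.5  20.  -46.3]
 [ 15.5  53.5 -13.9]]
```

View pics/w8.png

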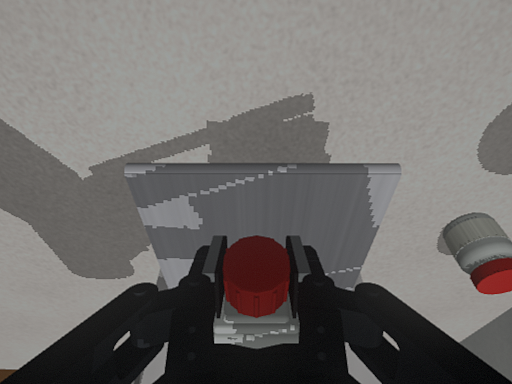

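The wrist view shows the cap (257,275) still gripped over the shelf at x≈-94 mm, with the base already past the sill. I'll push on until the cap is at the sill, then check.

Request:
send_rows --angular '[[0, 0, 0], [0, 0, 0], [0, 0, 0], [0, 0, 0], [0, 0, 0], [0, 0, 0], [0, 0, 0], [0, 0, 0], [0, 0, 0], [0, 0, 0], [0, 0, 0]]' --xyz '[[-0.5, 0, 0.2], [-1.4, 0, 0.7], [-2.3, 0, 1.1], [-3.2, 0, 1.5], [-4.1, 0, 1.9], [-5.0, 0, 2.3], [-5.9, 0, 2.8], [-6.8, 0, 3.2], [-7.7, 0, 3.6], [-8.5, 0, 4.0], [-8.5, 0, 4.0]]' --hand '[20, 20, 20, 20, 20, 20, 20, 20, 20, 20, 20]'

```text
time_s: 21.72
tool_pos: [0.4684, -0.1341, 0.1378]
tool_rot: [0.161, 0.647, 0.732, -0.144]
contact_force: [0.4, -0.6, -3.4]
grip_width: 0.0304
grip_force: 39.8
```

```bash
python3 meas.py w9 | head -3
```

```text
cap in port mm 4470 [[-11.9 -15.1   6.8]
 [-10.5  -0.8  25.9]
 [ 10.1  13.5  35.1]]
```

Cap centre is at about x=0. Now I release moderately, wait, then back out.

Request:
send_rows --angular '[[0, 0, 0], [0, 0, 0], [0, 0, 0], [0, 0, 0], [0, 0, 0], [0, 0, 0], [0, 0, 0], [0, 0, 0]]' --xyz '[[0, 0, 0], [0, 0, 0], [0, 0, 0], [0, 0, 0], [0, 0, 0], [0, 0, 0], [0, 0, 0], [0, 0, 0]]' --hand '[55, 55, 55, 55, 55, 55, 55, 55]'

```text
time_s: 22.78
tool_pos: [0.4693, -0.1332, 0.1384]
tool_rot: [0.162, 0.646, 0.732, -0.143]
contact_force: [-1.0, 0.1, -0.1]
grip_width: 0.0467
grip_force: 0.1
```

```bash
python3 - <<'E'
from h import *
from workcell import cams
d=cams.snapshot("top");P=cloud(d);h=cv2.cvtColor(d["frame"],cv2.COLOR_BGR2HSV)
Q=(P-port)@np.array([dv,[-dv[1],dv[0],0],[0,0,1]]).T*1000
red=(h[...,1]>100)&((h[...,0]<12)|(h[...,0]>168))&(abs(Q[...,1])<85)&(Q[...,0]>-60)&(Q[...,0]<320)
print(red.sum(),np.median(Q[red],0) if red.sum() else 0)
E
python3 meas.py w10 | head -3
```

```text
0 0Traceback (most recent call last):
  File "meas.py", line 10, in <module>
    print("cap in port mm",m.sum(),np.percentile(Q[m],[2,50,98],axis=0))
                                   ~~~~~~~~~~~~~^^^^^^^^^^^^^^^^^^^^^^^
    return _quantile_unchecked(
        a, q, axis, out, overwrite_input, method, keepdims, weights)
    return _ureduce(a,
                    func=_quantile_ureduce_func,
    ...<5 lines>...
                    overwrite_input=overwrite_input,
                    method=method)
    r = func(a, **kwargs)
    result = _quantile(arr,
                       quantiles=q,
    ...<2 lines>...
                       out=out,
                       weights=wgt)
    slices_having_nans = np.isnan(arr[-1, ...])
                                  ~~~^^^^^^^^^
IndexError: index -1 is out of bounds for axis 0 with size 0
```

The cap has left the fingers. Backing out level, then up.

Request:
send_rows --angular '[[0, 0, 0], [0, 0, 0], [0, 0, 0], [0, 0, 0], [0, 0, 0], [0, 0, 0], [0, 0, 0], [0, 0, 0], [0, 0, 0], [0, 0, 0], [0, 0, 0], [0, 0, 0], [0, 0, 0], [0, 0, 0]]' --xyz '[[0.9, 0, -0.4], [2.7, 0, -1.3], [5.4, 0, -2.5], [8.2, 0, -3.8], [10.9, 0, -5.1], [10.9, 0, -5.1], [8.8, 0, -9.6], [6.7, 0, -14.2], [6.7, 0, -14.2], [6.7, 0, -14.2], [6.7, 0, -14.2], [6.7, 0, -14.2], [6.7, 0, -14.2], [6.7, 0, -14.2]]' --hand '[55, 55, 55, 55, 55, 55, 55, 55, 55, 55, 55, 55, 55, 55]'

```text
time_s: 24.62
tool_pos: [0.4542, -0.0135, 0.2385]
tool_rot: [0.162, 0.646, 0.732, -0.143]
contact_force: [0.4, 0.7, -0.5]
grip_width: 0.0471
grip_force: 0.0
```

```bash
python3 - <<'E'
from workcell import cams
import cv2,numpy as np
a=cams.snapshot("scene")["frame"][60:200,20:260];b=cams.snapshot("top")["frame"][110:310,270:512]
a=cv2.resize(a,None,fx=1.65,fy=2,interpolation=2);b=cv2.resize(b,(396,327),interpolation=2)
im=np.zeros((330,792,3),np.uint8);im[:280,:396]=a;im[:327,396:]=b;cv2.imwrite("pics/end.png",cv2.convertScaleAbs(im,alpha=1.5))
E
```

```text
(no output)
```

View pics/end.png

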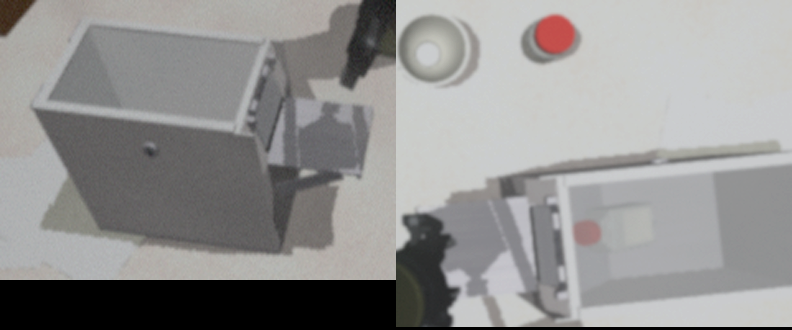

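```bash
python3 - <<'E'
from workcell import cams,robot
from h import *
B=np.array([dv,[-dv[1],dv[0],0],[0,0,1]])
d=cams.snapshot("top");h=cv2.cvtColor(d["frame"],cv2.COLOR_BGR2HSV)
def ray(u,v):
    r=rot(d["orientation"]).apply([(u-d["cx"])/d["fx"],(v-d["cy"])/d["fy"],1.]);return B@(d["origin"]-port*[1,1,0]),B@r
red=(h[...,1]>40)&((h[...,0]<12)|(h[...,0]>168));red[:, :360]=0;red[:220]=0
v,u=np.nonzero(red[:300]);print(len(u),u.min(),np.median(u),u.max(),np.median(v))
for n,U,V in(("cap",np.median(u),np.median(v)),("base",426,248)):
    o,r=ray(U,V)
    for z in (.02,.05,.08,.11,.14,.16): print(n,z,np.round((o+r*(z-o[2])/r[2])*1000)[:2])
s=robot.state();print(s["time_s"])
E
```

```text
172 379 386.0 394 252.0
cap 0.02 [116.  -9.]
cap 0.05 [106.  -6.]
cap 0.08 [97. -2.]
cap 0.11 [87.  1.]
cap 0.14 [78.  5.]
cap 0.16 [71.  7.]
base 0.02 [212.  -9.]
base 0.05 [200.  -6.]
base 0.08 [188.  -2.]
base 0.11 [176.   1.]
base 0.14 [163.   4.]
base 0.16 [155.   7.]
24.775
```

The final view shows the bottle inside the box under the clear cover, with its cap at (587,232) in the crop. It lies on the chute, cap at about x 88 mm and z 110 mm. The flap is shut and the mortar and stock jar are where they were.

```bash
python3 -c "
from workcell import hand_in
print(hand_in())"
```

```text
the job is handed in; nothing more can be done
None
```

The bottle went base first through the flap and lies at rest inside the returns box; the flap looks shut, the mortar and stock jar look unmoved, the arm kept clear of the small jar, and the job is handed in with no verdict returned.

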